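Unlock the reader's sample stage and slide it home

TASK

The sample stage of the bench reader is locked at the loading end of its rail: press its round lock button down with the fingertips and, keeping it down the whole way, push the stage along the rail towards the reading head until it is fully against the end stop clamped across the rail. Then let the button spring back up, so that the stage is locked there, and take the hand away. Nothing is to be gripped or lifted, and the jar, bottle, beaker and weight around the reader must be left where they stand.

Things in the scene. Friction and masses are not known exactly. Their poses are not given: they have to be found in the camera images.
- reader: Bench reader, fixed: white base 150 x 460 mm, 22 mm thick, with a straight rail and, over one end, a white bridge-shaped reading head 98 mm high. Origin on the counter under the rail's centre line; y points along the rail towards the head, x across, z up. Base spans y -175 to 285 mm, head y 170 to 275.
- stop: End stop, a fixed dark steel gantry across the rail between stage and head: two blocks 24 mm across, 20 mm thick, joined by a bar, top 58 mm above the counter (screw heads to 68). Origin at counter height under its middle; axes as the reader's. Set 95 to 145 mm from the reader's origin. When the stage is against it, fence_top is 19.5 mm before this origin along y (at the start 142 to 192 mm).
- stage (a joint): Travel of the aluminium stage towards the head (reader's +y), m; starts at 0, where a pin under the button locks it rigidly (under 2 mm of play). Carriage 140 mm across, 82 mm along the rail, top 45 mm above the counter; a tongue with a sample dish leads under the stop's bar and the head. Button down: slides with about 2 N and stays where left. It meets the stop at 0.122 to 0.172.
- lock (a joint): How far the lock button is pressed, in m: 0 up, 0.008 fully down. It springs back; it starts to move at about 5 N and needs about 10 N to be fully down. The pin is free once it is pressed 3 mm; 4 to 7 mm is a safe hold. At the end stop it springs fully up only with the stage within 2 mm of the stop.
- button_top (a point): Centre of the top face of the round black lock button, 38 mm in diameter, on the carriage's middle; the face is 58 mm above the counter when up. Open from above and on three sides; on the side towards the head stands the fence, its near face 29 mm from this point.
- fence_top (a point): Middle of the top edge of the fence: an upright aluminium plate fixed on the stage, 64 mm across the rail, 9 mm thick, its top 80 mm above the counter (22 mm above the button's face), 33.5 mm from the button's axis towards the head. A fingertip on the button can push the stage by this fence.
- jar: White plastic jar, 50 mm in diameter, 75 mm tall, loose; origin at the centre of its foot. Leave alone.
- bottle: Amber bottle, 56 mm in diameter, 150 mm tall, loose; origin at the centre of its foot. Leave alone.
- beaker: Glass beaker, 60 mm in diameter, 75 mm tall, loose; origin at the centre of its foot. Leave alone.
- weight: Steel check weight with a knob, 32 mm in diameter, 43 mm tall, loose; origin at the centre of its foot. Leave alone.

How it is judged:
By the outcome, as a careful person would: the job done as asked, in the order asked, and still so for the second after the job is handed in, with the robot touching nothing.
It also fails if it takes over 38 s, if anything falls off the work surface, if the arm or the gripper's body presses on something with over 40 N, if the wrist force passes 120 N, or if a joint passes its speed limit or range.

ROBOT

A 6-joint arm with a two-finger parallel gripper is mounted at the origin on the work surface. World frame = base frame: x ahead of the robot, y to its left, z up, the work surface at z = 0. Lengths are in m, angles in rad, forces in N, time in s.
With the tool pointing down it reaches from about 0.25 to 0.775 m from the base axis. Payload 4 kg.
Tool frame: the origin (TCP) lies at the very end of the fingers, on their centre line; the grasp point (between the pads) lies 19 mm behind it; z points along the fingers, y is the line along which they close (so a half turn about z gives the same grasp; the last joint's range is limited). The gripper opens to 94 mm and grips with 3 to 60 N. Pads are 16 mm wide; open, the fingers measure 119 mm over their backs; the gripper's body (75 mm by 177 mm) begins 78 mm behind the grasp point.
Start: joints at [1.167, 0.087, 1.371, -0, 1.684, -0.103], TCP at [0.163, 0.525, 0.206] pointing down, gripper open.
Joint ranges: [-3.1, 3.1], [-0.76, 2.03], [0.27, 2.55], [-1.08, 4.22], [0.17, 2.65], [-2.57, 2.57]. Speed limits (rad/s): [2.79, 2.79, 3.14, 3.14, 3.14, 3.14].

INTERFACE

Orientations are given as a 3x3 rotation matrix whose columns are the frame's x, y, z axes.
In Python, from station import bot gives the robot as it stands. The module is installed in compiled form; this text tells all that it offers.
- The arm moves only by the tool move_arm, never from a script. Its arguments are lists of equal length, an entry for each row: "fingers": the gripper's target within -1 to 1 (shut at 1, half-way at 0, fully open at -1); "xyz": the shift along the tool's x, y, z in mm, a list of three; "turn": the turn about the tool's z in rad. In form: {"fingers": [fingers, ...], "xyz": [[tx, ty, tz], ...], "turn": [turn, ...]}. A call has 1 to 20 rows; each row is the pose to reach, as a shift and turn from the pose commanded when the call began, along the tool's axes at that moment; what a row does not reach only later rows make up. A row lasts 1/12 s, in which the tool goes at most 41.7 mm and 7.16 degrees, less where a joint would pass 70% of its speed; a pose out of reach is approached as far as the arm can. A call with a gripper value outside its range is refused whole. The fingers move at their own pace and stop on an object; "newtons" is the grip in N (left out, the last holds). Time passes only in rows, so rows that repeat a pose let the fingers close. It gives the time, the measured TCP pose, the force, the opening and the grip force at its end, in the units of the state.
- bot.state(): the state, without advancing time (a new reading comes with each control period).
- bot.get_image(name): name is "side" or "top"; returns (picture, depth): 384x512x3 uint8, red, green, blue; 384x512 float32, m along the optical axis (not along the pixel's ray), 0 where there is no reading.
- bot.camera_params(name): a dict with "camera_matrix" (3x3 intrinsics, pixels), "dist_coeffs" ([k1, k2, p1, p2, k3] as OpenCV has them; the pictures are not rectified), "rvec" (rotation vector, rad) and "tvec" (3), from world to camera coordinates, as OpenCV has them. Camera axes: x right, y down, z forward; pixel columns grow to the right and rows downward; lengths in m; the calibration is good to about 2 mm. A picture is of the moment at which its call begins. camera_params takes no time and is no camera call.
- bot.job_done(): hands the job in; it is judged then, once.
Trained networks look in the newest picture that a camera, given by its name, has taken for a name from the list of things; names that differ only in an ending like _2 or _b are one class to them, and where a whole thing is asked for, a point or a joint stands for the part that bears it (a point fixed in the world has none). Each returns a list of dicts, best first, with "score" (0 to 1); they miss things now and then, are a little off and sometimes report something else, mostly with a low value. They report only what shows in the picture. A call takes as long as a camera call.
- bot.find_in(camera, query): "box" ([left, top, width, height] in pixels, round what is visible of it).
- bot.cut_out(camera, query): "mask" (384x512 bool, what is visible of it) and "box" ([left, top, width, height] in pixels, round what is visible of it).
- bot.pinpoint(camera, query): "xy" ([column, row] in pixels: a listed point, or the origin of a listed thing).
The state is a dict: "time": time; "joints": joint angles; "joint_vel": joint speeds; "joint_torque": joint torques, N m; "tool_pos": TCP position; "eef_rot": TCP orientation; "contact_force": force on the tool from outside, world axes, zero at the start; "ft_torque": the same for the moment, N m; "opening": finger opening in m; "gripper_force": force on a finger pad.
Only numpy, scipy, OpenCV 4.12 (cv2) and the standard library are available. Lean on these libraries where they do the work, as an engineer would, in place of code of your own. Each camera call takes 0.05 s, during which the arm holds its last target. There are 200 camera calls.

## Working session

There is one attempt and no reset: what is moved stays moved. The work goes in short steps, Python scripts to look and compute and a tool call to move; the robot and the scene stay as the last step left them, time stands still between calls to the robot, and variables do not carry over. Pictures are saved under pics/ and viewed, at most 10 in all, crops included, and the job is handed in when it is done.

Besides the shell and the picture viewer there is one more tool, called after "Call:" as name([rows], argument=value, ...), one row to a line, values as JSON. move_arm: Moves the arm, as the interface text tells. Its arguments: {"type":"object","properties":{"fingers":{"type":"array"},"xyz":{"type":"array"},"turn":{"type":"array"},"newtons":{"type":"number"}},"required":["fingers","xyz","turn"]}

```bash
mkdir -p pics
cat > h.py <<'E'
import numpy as np, cv2
from station import bot
def world(cam,xy,depth=None,z=None):
    p=bot.camera_params(cam);K=np.array(p["camera_matrix"]);R=cv2.Rodrigues(np.array(p["rvec"]))[0];t=np.array(p["tvec"]).ravel()
    u=cv2.undistortPoints(np.array([[xy]],float),K,np.array(p["dist_coeffs"]))[0,0]
    d=R.T@np.array([u[0],u[1],1]);c=-R.T@t
    s=depth if z is None else (z-c[2])/d[2]
    return c+s*d
E
python3 - <<'E'
from h import *
s=bot.state();print(s["time"],s["tool_pos"],s["eef_rot"],s["opening"],s["contact_force"])
for c in("top","side"):
    im,d=bot.get_image(c);cv2.imwrite(f"pics/{c}0.png",im[:,:,::-1])
    for q,z in(("button_top",.058),("fence_top",.08),("stop",0),("reader",0),("jar",0),("bottle",0),("beaker",0),("weight",0)):
        for r in bot.pinpoint(c,q)[:1]:
            x=r["xy"];print(c,q,round(r["score"],2),np.round(x),np.round(world(c,x,z=z),4),np.round(world(c,x,depth=d[int(x[1]),int(x[0])]),4))
E
```

```text
0.0 [0.16275664 0.52479905 0.20432677] [[-9.55102100e-01  2.96275701e-01 -8.29875268e-04]
 [ 2.96276792e-01  9.55100062e-01 -1.98332681e-03]
 [ 2.05002380e-04 -2.14015238e-03 -9.99997689e-01]] 0.0941560484670243 [-0.35196759 -1.2782682   0.05958739]
top button_top 0.66 [293. 227.] [ 0.5229 -0.1051  0.058 ] [ 0.5229 -0.1051  0.0581]
top fence_top 0.57 [278. 225.] [ 0.5262 -0.0684  0.08  ] [ 0.5264 -0.0686  0.0769]
top stop 0.58 [205. 212.] [0.5643 0.1075 0.    ] [0.5586 0.0998 0.06  ]
top reader 0.96 [260. 219.] [ 0.5453 -0.0284  0.    ] [ 0.5423 -0.0273  0.0416]
top jar 0.97 [290. 178.] [ 0.6507 -0.1086  0.    ] [ 0.6363 -0.0999  0.0741]
top bottle 0.95 [346. 248.] [ 0.4723 -0.2417  0.    ] [ 0.4733 -0.2137  0.1037]
top beaker 0.84 [238. 169.] [0.6744 0.0251 0.    ] [0.6733 0.0249 0.005 ]
top weight 0.66 [278. 276.] [ 0.4043 -0.0711  0.    ] [ 0.4068 -0.0689  0.029 ]
side button_top 0.56 [309. 197.] [ 0.5168 -0.1048  0.058 ] [ 0.5175 -0.1064  0.0569]
side fence_top 0.86 [296. 196.] [ 0.5251 -0.0621  0.08  ] [ 0.5274 -0.0672  0.0766]
side stop 0.64 [227. 270.] [0.5702 0.1001 0.    ] [0.5129 0.1739 0.085 ]
side reader 0.64 [281. 240.] [ 0.5321 -0.0201  0.    ] [0.5157 0.0115 0.0278]
side jar 0.94 [251. 202.] [ 0.6525 -0.1044  0.    ] [ 0.6392 -0.0839  0.0155]
side bottle 0.72 [346. 197.] [ 0.4828 -0.2376  0.    ] [ 0.4731 -0.2049  0.0203]
side beaker 0.62 [204. 228.] [0.6823 0.0259 0.    ] [0.622  0.0934 0.0654]
side weight 0.92 [352. 245.] [ 0.4114 -0.0797  0.    ] [ 0.4073 -0.0635  0.0128]
```

View pics/top0.png

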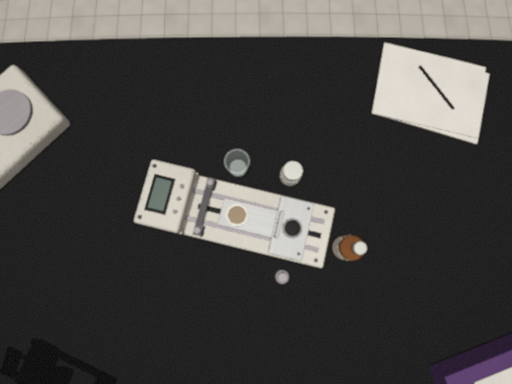

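View pics/side0.png

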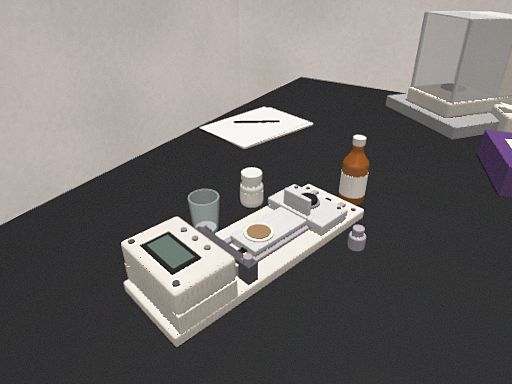

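Run:
```python
from h import *
im,d=bot.get_image("top")
# world cloud, fit rail direction from fence top and base edges
p=bot.camera_params("top");K=np.array(p["camera_matrix"]);R=cv2.Rodrigues(np.array(p["rvec"]))[0];t=np.array(p["tvec"]).ravel()
g=np.stack(np.meshgrid(np.arange(512),np.arange(384)),-1).reshape(-1,1,2).astype(float)
u=cv2.undistortPoints(g,K,np.array(p["dist_coeffs"])).reshape(384,512,2)
W=(np.dstack([u*d[...,None],d])-t)@R
np.save("W.npy",W)
m=cv2.morphologyEx;k=np.ones((3,3),np.uint8)
for n,lo,hi in(("base",.015,.028),("carriage",.041,.049),("button",.054,.062),("fence",.074,.083),("head",.092,.103)):
    M=((W[...,2]>lo)&(W[...,2]<hi)&(d>0)).astype(np.uint8)
    nn,l,st,c=cv2.connectedComponentsWithStats(M)
    for i in np.argsort(-st[1:,4])[:4]+1:
        if st[i,4]<25: continue
        P=W[l==i][:,:2].astype(np.float32);r=cv2.minAreaRect(P*1000);print(n,st[i],np.round(P.mean(0),4),np.round(r[0],1),np.round(r[1],1),round(r[2],1))
```

```text
base [ 183  176  151   92 4322] [ 0.5392 -0.0167] [540.4 -24.4] [351.6 150.5] 75.7
base [  0 112  69  74 285] [0.7236 0.5441] [721.5 548. ] [ 39.1 240.1] 53.3
base [432 336  80  48 255] [ 0.2087 -0.5175] [ 216.1 -532.3] [ 37.6 220.4] 27.0
base [420  65  33  43  92] [ 0.8978 -0.5045] [ 895.9 -506.5] [140.    9.4] 33.0
carriage [ 268  196   46   65 1640] [ 0.5191 -0.1015] [521.2 -99.6] [ 83.5 140. ] 75.8
carriage [  0  65  63 112 572] [0.7802 0.5437] [803.3 543.1] [297.4 151. ] 0.1
carriage [224 202  28  25 422] [0.5545 0.0278] [555.3  26.3] [60.  57.6] 71.0
carriage [437 359  35  25  79] [ 0.1908 -0.4623] [ 195.2 -469.5] [26.  90.1] 34.4
button [193 177  22  60 382] [0.5715 0.1047] [573.1 103.4] [ 20.1 139.5] 76.1
button [  3  99  30  37 260] [0.7947 0.568 ] [795.7 568.7] [ 43.2 110.3] 62.1
button [284 220  16  16 199] [ 0.5205 -0.102 ] [ 521.  -101.4] [35.5 35.2] 88.4
button [453 345  59  25 121] [ 0.2171 -0.5357] [ 217.3 -536. ] [  3.8 153.5] 16.9
fence [446 350  66  34 816] [ 0.1877 -0.5312] [ 202.4 -513.8] [156.6  72.3] 86.8
fence [283 161  19  19 218] [ 0.654  -0.1038] [ 654.1 -103.8] [42.2 42.3] 24.2
fence [274 211  10  27 112] [ 0.5282 -0.0694] [528.6 -69.6] [ 9.1 62.2] 75.2
fence [237 154  12  20  28] [0.6672 0.007 ] [667.9   7.7] [14.4 50.8] 65.2
head [ 134  160   61   73 3007] [0.593  0.1882] [594.8 189.4] [106.4 150.6] 75.6
head [341 236  23  24 169] [ 0.4732 -0.2224] [ 473.  -229.8] [48.6 50.8] 89.7
```

The top view shows the stage button at about (293,227), with the fence at 278 facing the head and the stop at (205,208). The rail runs at about 75.7° in world axes. The jar, bottle, beaker and weight all stand clear of the rail. I'll go above the button with the fingers shut and tool x along the rail.

Call:
move_arm([
  [-526,-478,0],
  [-526,-478,0],
  [-526,-478,0],
  [-526,-478,0],
  [-526,-478,0],
  [-526,-478,0],
  [-526,-478,0],
  [-526,-478,0],
  [-526,-478,0],
  [-526,-478,0],
  [-526,-478,0],
  [-526,-478,0],
  [-526,-478,0],
  [-526,-478,0],
  [-526,-478,0],
  [-526,-478,0],
  [-526,-478,0],
  [-526,-478,0],
  [-526,-478,40],
  [-526,-478,80],
], fingers=[1,1,1,1,1,1,1,1,1,1,1,1,1,1,1,1,1,1,1,1], turn=[1.52,1.52,1.52,1.52,1.52,1.52,1.52,1.52,1.52,1.52,1.52,1.52,1.52,1.52,1.52,1.52,1.52,1.52,1.52,1.52], newtons=20)

```text
time: 2.62
tool_pos: [0.5263, -0.0883, 0.1276]
eef_rot: [[0.249, 0.968, 0.008], [0.968, -0.249, -0.002], [0.0, 0.008, -1.0]]
contact_force: [1.1, -0.1, -0.4]
opening: 0.0005
gripper_force: 0.0
```

Call:
move_arm([
  [0,-2,20],
  [0,-2,40],
  [0,-2,50],
  [0,-2,58],
  [0,-2,58],
  [0,-2,58],
], fingers=[1,1,1,1,1,1], turn=[0,0,0,0,0,0])

```text
time: 3.12
tool_pos: [0.5223, -0.0865, 0.0683]
eef_rot: [[0.247, 0.969, 0.001], [0.969, -0.247, -0.0], [0.0, 0.001, -1.0]]
contact_force: [-0.3, -0.9, 0.0]
opening: 0.0008
gripper_force: 0.0
```

Run:
```python
from h import *
s=bot.state();print(s["time"],s["tool_pos"],s["contact_force"])
a,_=bot.get_image("side");b,_=bot.get_image("top")
f=lambda i,x,y:cv2.resize(i[y:y+90,x:x+100,::-1],(400,360),interpolation=2)
cv2.imwrite("pics/c1.png",np.hstack([f(a,260,140),f(b,240,180)]))
```

```text
3.1167 [ 0.52233771 -0.08647723  0.06834289] [-0.318806   -0.85191608  0.0064054 ]
```

View pics/c1.png

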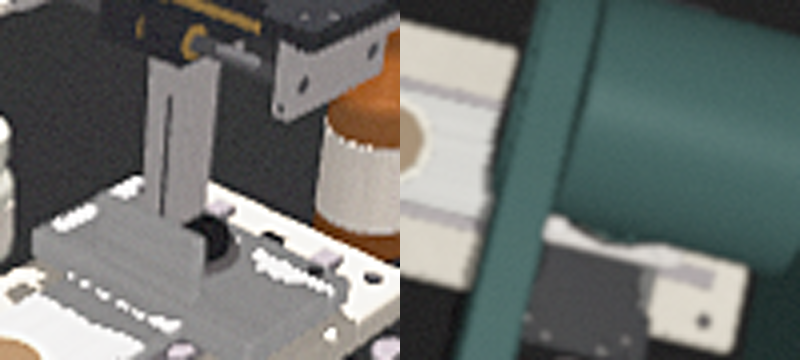

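The crop shows the finger standing behind the fence, over the button's head-side half and not touching. I'll press now.

Call:
move_arm([
  [0,2,6],
  [0,2,11],
  [0,2,14],
  [0,2,15],
  [0,2,15],
], fingers=[1,1,1,1,1], turn=[0,0,0,0,0])

```text
time: 3.63
tool_pos: [0.5252, -0.0874, 0.0541]
eef_rot: [[0.247, 0.969, 0.004], [0.969, -0.247, -0.001], [0.0, 0.004, -1.0]]
contact_force: [-0.3, 0.6, 8.0]
opening: 0.0003
gripper_force: 3.5
```

Call:
move_arm([
  [0,0,1],
  [0,0,1],
  [3,0,1],
  [6,0,1],
  [10,0,1],
  [15,0,1],
  [20,0,1],
  [20,0,1],
], fingers=[1,1,1,1,1,1,1,1], turn=[0,0,0,0,0,0,0,0])

```text
time: 4.3
tool_pos: [0.5302, -0.0679, 0.0536]
eef_rot: [[0.247, 0.969, 0.004], [0.969, -0.247, -0.001], [-0.0, 0.004, -1.0]]
contact_force: [-0.9, 0.8, 7.9]
opening: 0.0003
gripper_force: 3.7
```

Run:
```python
from h import *
a,d=bot.get_image("side")
r=bot.pinpoint("side","fence_top")[0];print(r,world("side",r["xy"],z=.08),bot.state()["contact_force"])
cv2.imwrite("pics/c2.png",cv2.resize(a[140:260,230:370,::-1],(700,600),interpolation=2))
```

```text
{'xy': [290.0, 194.9], 'score': 0.85} [ 0.5365254  -0.05874994  0.08      ] [0.51806655 0.48919657 7.13391019]
```

View pics/c2.png

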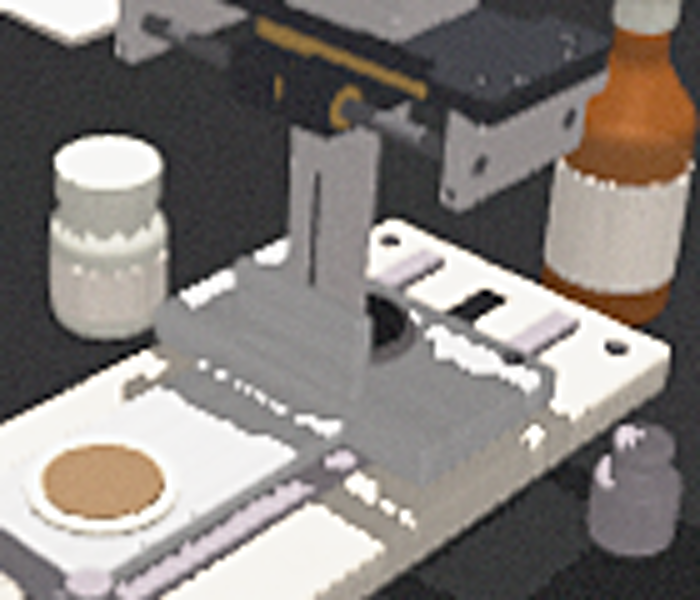

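The stage has moved: the rail slots now show behind it. The button is held, so I'll press slightly deeper and continue.

Call:
move_arm([
  [0,0,1],
  [2,0,1],
  [6,0,1],
  [12,0,1],
  [18,0,1],
  [24,0,1],
  [30,0,1],
  [36,0,1],
  [42,0,1],
  [48,0,1],
  [54,0,1],
  [60,0,1],
  [66,0,1],
  [72,0,1],
  [78,0,1],
  [84,0,1],
  [90,0,1],
  [96,0,1],
  [100,0,1],
  [100,0,1],
], fingers=[1,1,1,1,1,1,1,1,1,1,1,1,1,1,1,1,1,1,1,1], turn=[0,0,0,0,0,0,0,0,0,0,0,0,0,0,0,0,0,0,0,0])

```text
time: 6.07
tool_pos: [0.5548, 0.0295, 0.0527]
eef_rot: [[0.247, 0.969, 0.004], [0.969, -0.247, -0.0], [0.0, 0.004, -1.0]]
contact_force: [-0.2, 0.3, 7.7]
opening: 0.0005
gripper_force: 4.0
```

Call:
move_arm([
  [2,0,0],
  [6,0,0],
  [11,0,0],
  [16,0,0],
  [21,0,0],
  [25,0,0],
  [28,0,0],
  [31,0,0],
  [33,0,0],
  [33,0,0],
], fingers=[1,1,1,1,1,1,1,1,1,1], turn=[0,0,0,0,0,0,0,0,0,0])

```text
time: 6.9
tool_pos: [0.5628, 0.061, 0.0527]
eef_rot: [[0.247, 0.969, 0.003], [0.969, -0.247, -0.001], [-0.0, 0.003, -1.0]]
contact_force: [-1.1, -0.6, 7.8]
opening: 0.0005
gripper_force: 4.0
```

Run:
```python
from h import *
a,d=bot.get_image("side");b,_=bot.get_image("top")
for q,z in(("fence_top",.08),("stop",0)):
    r=bot.pinpoint("side",q)[0];print(q,r,world("side",r["xy"],z=z))
cv2.imwrite("pics/c3.png",cv2.resize(a[150:270,180:320,::-1],(700,600),interpolation=2))
```

```text
fence_top {'xy': [235.3, 225.4], 'score': 0.64} [0.56787157 0.07546122 0.08      ]Traceback (most recent call last):
  File "<stdin>", line 4, in <module>
IndexError: list index out of range
```

Call:
move_arm([
  [1,0,0],
  [2,0,0],
  [3,0,0],
  [4,0,0],
  [5,0,0],
  [6,0,0],
  [6,0,0],
], fingers=[1,1,1,1,1,1,1], turn=[0,0,0,0,0,0,0])

```text
time: 7.68
tool_pos: [0.5642, 0.0664, 0.0527]
eef_rot: [[0.247, 0.969, 0.003], [0.969, -0.247, -0.001], [-0.0, 0.003, -1.0]]
contact_force: [-2.1, -0.6, 8.5]
opening: 0.0005
gripper_force: 4.0
```

Call:
move_arm([
  [1,0,0],
  [2,0,0],
  [3,0,0],
  [3,0,0],
], fingers=[1,1,1,1], turn=[0,0,0,0])

```text
time: 8.02
tool_pos: [0.5648, 0.0689, 0.0526]
eef_rot: [[0.248, 0.969, 0.003], [0.969, -0.248, -0.002], [-0.001, 0.003, -1.0]]
contact_force: [-1.4, -1.7, 8.3]
opening: 0.0004
gripper_force: 4.0
```

Run:
```python
from h import *
a,d=bot.get_image("side")
cv2.imwrite("pics/c3.png",cv2.resize(a[150:270,180:320,::-1],(700,600),interpolation=2))
```

```text
(no output)
```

View pics/c3.png

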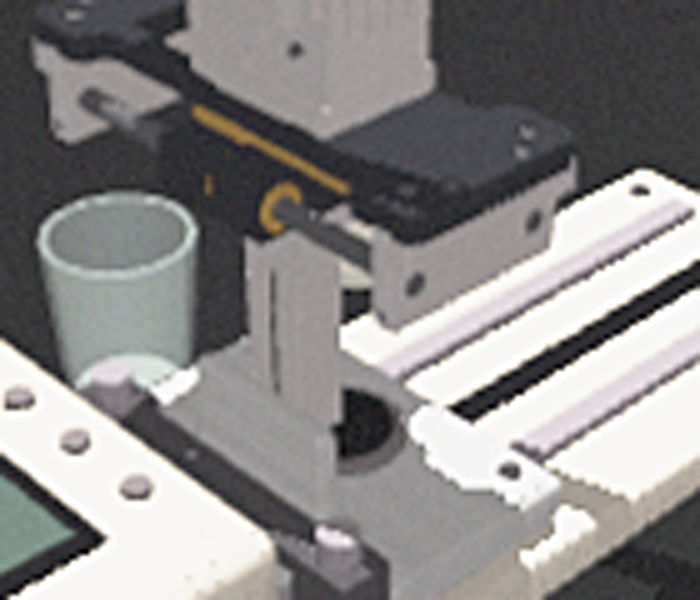

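The stage is at or very near the stop. I'll push on until the force rises clearly.

Call:
move_arm([
  [1,0,0],
  [2,0,0],
  [3,0,0],
  [4,0,0],
  [4,0,0],
], fingers=[1,1,1,1,1], turn=[0,0,0,0,0])

```text
time: 8.48
tool_pos: [0.5655, 0.0708, 0.0524]
eef_rot: [[0.248, 0.969, 0.002], [0.969, -0.248, -0.006], [-0.005, 0.003, -1.0]]
contact_force: [-2.4, -7.1, 8.6]
opening: 0.0004
gripper_force: 4.6
```

Call:
move_arm([
  [1,0,0],
  [2,0,0],
  [3,0,0],
  [4,0,0],
  [4,0,0],
], fingers=[1,1,1,1,1], turn=[0,0,0,0,0])

```text
time: 8.9
tool_pos: [0.5654, 0.0707, 0.0525]
eef_rot: [[0.249, 0.969, -0.001], [0.968, -0.249, -0.013], [-0.013, 0.002, -1.0]]
contact_force: [-5.3, -15.2, 10.6]
opening: -0.0001
gripper_force: 10.9
```

Hard stop reached: 16 N with no further motion. I'll ease the push, then lift straight up while still leaning lightly on the fence.

Call:
move_arm([
  [-3,0,0],
  [-5,0,0],
  [-5,0,-2],
  [-5,0,-4],
  [-5,0,-6],
  [-5,0,-9],
  [-5,0,-12],
  [-7,0,-18],
  [-9,0,-30],
  [-9,0,-50],
  [-9,0,-80],
  [-9,0,-110],
  [-9,0,-110],
], fingers=[1,1,1,1,1,1,1,1,1,1,1,1,1], turn=[0,0,0,0,0,0,0,0,0,0,0,0,0])

```text
time: 9.98
tool_pos: [0.5675, 0.0699, 0.1695]
eef_rot: [[0.247, 0.969, 0.015], [0.969, -0.247, 0.002], [0.006, 0.014, -1.0]]
contact_force: [0.3, -0.5, 1.1]
opening: 0.0004
gripper_force: 0.0
```

Call:
move_arm([
  [-40,0,-30],
  [-80,0,-60],
  [-80,-40,-60],
  [-80,-80,-60],
  [-80,-120,-60],
  [-80,-160,-60],
  [-80,-200,-60],
  [-80,-220,-60],
  [-80,-220,-60],
  [-80,-220,-60],
  [-80,-220,-60],
], fingers=[1,1,1,1,1,1,1,1,1,1,1], turn=[0,0,0,0,0,0,0,0,0,0,0])

```text
time: 10.9
tool_pos: [0.3314, 0.046, 0.2208]
eef_rot: [[0.247, 0.969, 0.002], [0.969, -0.247, 0.0], [0.001, 0.001, -1.0]]
contact_force: [0.1, -1.6, 0.2]
opening: 0.0005
gripper_force: 0.0
```

Run:
```python
from h import *
print(bot.state()["contact_force"],bot.state()["tool_pos"])
a,d=bot.get_image("side");b,db=bot.get_image("top")
for c,D in(("side",d),("top",db)):
  for q,z in(("button_top",.058),("fence_top",.08),("stop",0),("jar",0),("bottle",0),("beaker",0),("weight",0)):
    for r in bot.pinpoint(c,q)[:1]:
        x=r["xy"];print(c,q,round(r["score"],2),np.round(world(c,x,z=z),4),np.round(world(c,x,depth=D[int(x[1]),int(x[0])]),4))
f=lambda i,x,y:cv2.resize(i[y:y+120,x:x+80,::-1],(400,600),interpolation=2)
cv2.imwrite("pics/c4.png",np.hstack([f(a,200,160),f(b,190,150)]))
```

```text
[ 0.05230689 -1.64736214  0.24878506] [0.33143722 0.04595739 0.22083605]
side button_top 0.78 [0.5558 0.06   0.058 ] [0.5562 0.0594 0.0575]
side fence_top 0.69 [0.5655 0.0815 0.08  ] [0.5944 0.0418 0.044 ]
side stop 0.77 [0.5756 0.0994 0.    ] [0.5145 0.1768 0.0891]
side jar 0.95 [ 0.6444 -0.0922  0.    ] [ 0.6401 -0.0855  0.0052]
side bottle 0.56 [ 0.4734 -0.232   0.    ] [ 0.4656 -0.2049  0.0169]
side beaker 0.76 [0.6748 0.0264 0.    ] [0.6228 0.0857 0.0576]
side weight 0.96 [ 0.4071 -0.0823  0.    ] [ 0.4025 -0.0635  0.0148]
top button_top 0.75 [0.559  0.0503 0.058 ] [0.5592 0.0505 0.0554]
top fence_top 0.83 [0.5657 0.0862 0.08  ] [0.5657 0.0862 0.08  ]
top stop 0.66 [0.5657 0.0987 0.    ] [0.5618 0.094  0.0401]
top jar 0.93 [ 0.6603 -0.1079  0.    ] [ 0.6452 -0.0992  0.0741]
top bottle 0.69 [ 0.4701 -0.225   0.    ] [ 0.4711 -0.2035  0.0858]
top beaker 0.68 [0.6726 0.0284 0.    ] [0.6713 0.0282 0.0057]
top weight 0.57 [ 0.4081 -0.0736  0.    ] [ 0.4103 -0.0715  0.0267]
```

View pics/c4.png

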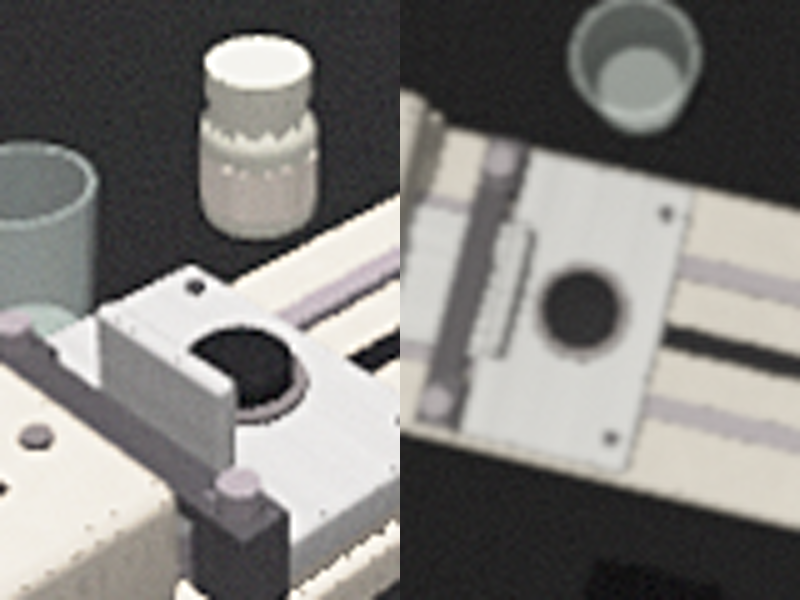

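The picture shows the carriage flush against the stop bar, with the hand clear. I'll check the button height by depth, and confirm the loose objects haven't moved.

Run:
```python
from h import *
W0=np.load("W.npy");im,d=bot.get_image("top")
p=bot.camera_params("top");K=np.array(p["camera_matrix"]);R=cv2.Rodrigues(np.array(p["rvec"]))[0];t=np.array(p["tvec"]).ravel()
g=np.stack(np.meshgrid(np.arange(512),np.arange(384)),-1).reshape(-1,1,2).astype(float)
u=cv2.undistortPoints(g,K,np.array(p["dist_coeffs"])).reshape(384,512,2)
W=(np.dstack([u*d[...,None],d])-t)@R
def med(W,c,r): return round(float(np.median(W[...,2][np.hypot(W[...,0]-c[0],W[...,1]-c[1])<r])),4)
print("button z",med(W0,(.521,-.1015),.012),med(W,(.5595,.0515),.012))
for n,V in(("before",W0),("after",W)):
  for nm,c,r,lo in(("fence",(.528,-.0695) if n=="before" else (.567,.085),.045,.074),("stop",(.573,.1034),.09,.054),("jar",(.654,-.104),.05,.06),("bottle",(.473,-.23),.05,.09),("weight",(.406,-.07),.04,.02)):
    m=(np.hypot(V[...,0]-c[0],V[...,1]-c[1])<r)&(V[...,2]>lo)&(V[...,2]<(lo+.008 if nm in("fence","stop") else .2))
    print(n,nm,m.sum(),np.round(V[m][:,:2].mean(0),4))
```

```text
button z 0.0577 0.0577
before fence 110 [ 0.5283 -0.0694]
before stop 399 [0.5712 0.1063]
before jar 295 [ 0.6527 -0.1035]
before bottle 482 [ 0.4733 -0.2247]
before weight 141 [ 0.4065 -0.0764]
after fence 100 [0.5667 0.0846]
after stop 600 [0.5669 0.0884]
after jar 293 [ 0.6528 -0.1034]
after bottle 479 [ 0.473  -0.2249]
after weight 140 [ 0.4064 -0.0766]
```

```bash
python3 -c "
from station import bot
print(bot.job_done())"
```

```text
the job is handed in; nothing more can be done
None
```

The stage is fully against the end stop (about 159 mm of travel), the lock button is back at full height, the hand is clear, and the jar, bottle, beaker and weight are where they stood; the job is handed in.

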